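# Stopper the spice jars and set them out on the board

## Robot

A 6-joint arm with a two-finger parallel gripper is mounted at the origin on the work surface; the furniture and walls round the work are solid. World frame = base frame: x ahead of the robot, y to its left, z up, the work surface at z = 0. Lengths are in m, angles in rad, forces in N, time in s.
With the tool pointing down it reaches from about 0.35 to 0.775 m from the base axis. Payload 5.5 kg.
Tool frame: the origin (TCP) lies where the fingers leave the gripper's body, on its centre line; the fingertips stand env.tip_reach ahead of it and the grasp point (between the pads) lies 54 mm ahead of it (env.tip_reach is the distance from the TCP to the fingertips, in m); z points along the fingers, y is the line along which they close (so a half turn about z gives the same grasp; the last joint's range is limited). The gripper opens to 85 mm and grips with 20 to 120 N. Pads are 22 mm wide; open, the fingers measure 114 mm over their backs; the gripper's body (76 mm by 85 mm) begins 54 mm behind the grasp point. The pads swing forward as they close: fully open they stand 13 mm farther back than shut.
Start: joints at [-1.294, 0.313, 0.046, 1.304, 0, 1.431], TCP at [0.233, -0.526, 0.304] pointing down, gripper open.
Joint ranges: [-2.76, 2.76], [-0.86, 1.69], [-1.03, 1.26], [-2.2, 2.34], [-1.47, 1.5], [-3.14, 3.14]. Speed limits (rad/s): [2.57, 2.57, 3.14, 3.14, 3.14, 3.14].

## Interface

Orientations are given as a unit quaternion [w, x, y, z].
In Python, from workcell import status, optics, hand_in, env gives the robot as it stands.
- The arm moves only by the shell command python3 -m handwheel 'ROWS' [FORCE]. ROWS is a JSON object whose one key "deltas" holds a list of rows, each a list of 5 numbers: the opening, from -1 (shut) to 1 (fully open), then the shift along the tool's x, y, z in units of 40 mm (1.0 is 40 mm), then the turn about the tool's z in units of 10 degrees (1.0 is 10 degrees). In form: {"deltas": [[jaw, x, y, z, roll], ...]}. A call has 1 to 20 rows; each row shifts and turns the commanded pose from where the row before left it, along the tool's axes as they then stand; what a row does not reach is not made up. A row lasts 1/8 s, in which the tool goes at most 62.5 mm and 10.7 degrees, less where a joint would pass 70% of its speed; a pose out of reach is approached as far as the arm can. A call is refused whole if a number of a shift passes 1 or a number of a turn 1, either way. A call with a gripper value outside its range is refused whole. The fingers move at their own pace and stop on an object; FORCE is the grip in N (left out, the last holds). Time passes only in rows, so rows that do not move let the fingers close. It gives the time, the measured TCP pose, the force, the opening and the grip force at its end, in the units of the state.
- status.get_state(): the state, without advancing time (a new reading comes with each control period).
- optics.read_camera(name): name is "scene" or "top"; returns a dict with "frame" (420x560x3 uint8, red, green, blue), "depth" (420x560 float32, m along the optical axis (not along the pixel's ray), 0 where there is no reading), "vfov" (degrees; the focal length in pixels is half the picture's height over the tangent of half this angle, whatever the lens; pixels are square), "cx", "cy" (the principal point, pixels), "origin" and "attitude" of the camera in the world. Camera axes: x right, y down, z forward; pixel columns grow to the right and rows downward; lengths in m; the calibration is good to about 2 mm. A picture is of the moment at which its call begins.
- hand_in(): hands the job in; it is judged then, once.
The state is a dict: "clock": time; "joint_pos": joint angles; "qvel": joint speeds; "tau": joint torques, N m; "tcp_pos": TCP position; "orientation": TCP orientation; "wrist_force": force on the tool from outside, world axes, zero at the start; "ft_torque": the same for the moment, N m; "finger_gap": finger opening in m; "grip_force": force on a finger pad.
Only numpy, scipy, OpenCV 4.12 (cv2) and the standard library are available. Lean on these libraries where they do the work, as an engineer would, in place of code of your own. Each camera call takes 0.05 s, during which the arm holds its last target. There are 200 camera calls.

## Task

Close every open glass spice jar with one of the tapered stoppers from the cluttered odds-and-ends box, each pushed fully home so that its cap sits flat on the rim, and stand all the closed jars upright on the wooden serving board. Leave the battery, the loupe and the pen in the box and do not disturb the coffee cup, the jam jar or the lemon; spare stoppers are not needed.

Things in the scene. Friction and masses are not known exactly. Their poses are not given: they have to be found in the camera images.
- jar_a: empty clear-glass jar, round, open on top: thick base, body 68 mm diameter up to 56 mm, shoulder to 70 mm, straight neck 48 mm outside, 40 mm bore, from 70 to 100 mm (rim). About 0.32 kg. Origin: centre of its underside, z up its axis. Three or four such jars stand on the bare table between box and board; an absent one reads None
- jar_b: empty clear-glass jar, round, open on top: thick base, body 68 mm diameter up to 56 mm, shoulder to 70 mm, straight neck 48 mm outside, 40 mm bore, from 70 to 100 mm (rim). About 0.32 kg. Origin: centre of its underside, z up its axis. Three or four such jars stand on the bare table between box and board; an absent one reads None
- jar_c: empty clear-glass jar, round, open on top: thick base, body 68 mm diameter up to 56 mm, shoulder to 70 mm, straight neck 48 mm outside, 40 mm bore, from 70 to 100 mm (rim). About 0.32 kg. Origin: centre of its underside, z up its axis. Three or four such jars stand on the bare table between box and board; an absent one reads None
- jar_d: empty clear-glass jar, round, open on top: thick base, body 68 mm diameter up to 56 mm, shoulder to 70 mm, straight neck 48 mm outside, 40 mm bore, from 70 to 100 mm (rim). About 0.32 kg. Origin: centre of its underside, z up its axis. Three or four such jars stand on the bare table between box and board; an absent one reads None
- stopper_a: tapered stopper, upright in the box (all 5 alike, any fits any jar): cork plug 28 mm diameter at the foot, 36 mm at 20 mm; wooden cap disc 46 mm diameter from 20 to 24 mm, which rests on the jar's rim; knob 22 mm diameter from 24 to 44 mm (top). 25 g. Origin: centre of the foot, z up. Fully home, the origin is 80 mm above the jar's underside
- stopper_b: tapered stopper, upright in the box (all 5 alike, any fits any jar): cork plug 28 mm diameter at the foot, 36 mm at 20 mm; wooden cap disc 46 mm diameter from 20 to 24 mm, which rests on the jar's rim; knob 22 mm diameter from 24 to 44 mm (top). 25 g. Origin: centre of the foot, z up. Fully home, the origin is 80 mm above the jar's underside
- stopper_c: tapered stopper, upright in the box (all 5 alike, any fits any jar): cork plug 28 mm diameter at the foot, 36 mm at 20 mm; wooden cap disc 46 mm diameter from 20 to 24 mm, which rests on the jar's rim; knob 22 mm diameter from 24 to 44 mm (top). 25 g. Origin: centre of the foot, z up. Fully home, the origin is 80 mm above the jar's underside
- stopper_d: tapered stopper, upright in the box (all 5 alike, any fits any jar): cork plug 28 mm diameter at the foot, 36 mm at 20 mm; wooden cap disc 46 mm diameter from 20 to 24 mm, which rests on the jar's rim; knob 22 mm diameter from 24 to 44 mm (top). 25 g. Origin: centre of the foot, z up. Fully home, the origin is 80 mm above the jar's underside
- stopper_e: tapered stopper, upright in the box (all 5 alike, any fits any jar): cork plug 28 mm diameter at the foot, 36 mm at 20 mm; wooden cap disc 46 mm diameter from 20 to 24 mm, which rests on the jar's rim; knob 22 mm diameter from 24 to 44 mm (top). 25 g. Origin: centre of the foot, z up. Fully home, the origin is 80 mm above the jar's underside
- box: open shallow wooden box fixed to the table, 280 x 220 mm outside, 28 mm high, walls and floor 6 mm thick; it holds the stoppers, a battery, a loupe and a pen. Origin: centre of its underside; x along the 280 mm side, z up. It may be on the left or the right; the board is on the other side
- board: plain light wooden serving board fixed to the table, 320 x 190 mm, 12 mm thick, nearly along the robot's x. Origin: centre of its underside, x along the 320 mm side, z up. Room for four jars
- battery: AA battery lying in the box, 15 x 50 x 15 mm, origin at the centre of its underside, length along y
- loupe: black ring-shaped loupe lying in the box, 47 mm diameter, 10 mm high, origin at the centre of its underside
- pen: white pen lying along the middle of the box, 145 x 11 x 9 mm, origin at the centre of its underside, length along its y
- espresso: small white coffee cup with handle, 63 x 88 x 50 mm, bystander near the robot, origin under its centre
- jam: full, closed jam jar with a golden lid, 66 mm diameter, 100 mm high, bystander near the robot, origin at the centre of its underside
- lemon: lemon, 78 x 55 x 56 mm, bystander near the table's far edge, origin at its underside
Things that resemble listed ones, but are neither listed nor needed, are in the scene too. What is shaped like the stopper_e but red is not meant.

How it is judged:
By the outcome, as a careful person would: the job done as asked, in the order asked, and still so for the second after the job is handed in, with the robot touching nothing.
Of jar_a, jar_b, jar_c, jar_d only 3 to 4 are there at a start; the rules pass over those that are not, and their reading is None.
At some moment in a run one of jar_a, jar_b, jar_c, jar_d may be knocked a few centimetres aside while the robot is not near it.
Once in a run the grip may slacken for a moment while it holds something.
It also fails if it takes over 210 s, if anything falls off the work surface, if the arm or the gripper's body presses on something with over 40 N, if the wrist force passes 120 N, or if a joint passes its speed limit or range.

## Working session

There is one attempt and no reset: what is moved stays moved. The work goes in short steps, Python scripts to look and compute and a shell command to move; the robot and the scene stay as the last step left them, time stands still between calls to the robot, and variables do not carry over. Pictures are saved under pics/ and viewed, at most 14 in all, crops included, and the job is handed in when it is done.

```bash
ls; mkdir -p pics
python3 - <<'E'
from workcell import status, optics, env
import cv2,numpy as np
print(status.get_state(), env.tip_reach)
for n in("scene","top"):
    d=optics.read_camera(n); print(n,d["vfov"],d["cx"],d["cy"],d["origin"],d["attitude"])
    cv2.imwrite(f"pics/{n}0.png",d["frame"][:,:,::-1]); np.savez(f"{n}0.npz",**d)
E
```

```text
pics
{'clock': 0.0, 'joint_pos': array([-1.29363274e+00,  3.14007778e-01,  4.49714180e-02,  1.30363772e+00,
        1.63166932e-05,  1.43118473e+00]), 'qvel': array([-0.00152791,  0.00058743, -0.00082752, -0.00077868, -0.00056373,
        0.00025612]), 'tau': array([-9.86464220e-04, -4.80626070e+01,  2.98534781e+01,  1.92180974e-02,
       -2.53077596e-04,  4.12499986e-06]), 'tcp_pos': array([ 0.23264712, -0.52540024,  0.30300149]), 'orientation': array([-9.37219861e-04,  9.78365337e-01,  2.06882542e-01, -5.63823777e-05]), 'wrist_force': array([-0.12587594, -0.33835073, -0.17945733]), 'ft_torque': array([ 0.0182792 , -0.01088444, -0.01142914]), 'grip_force': 0.0, 'finger_gap': 0.08540980925416566} 0.0726
scene 44.933049326134096 284.32168141934443 208.82102055871718 [0.05668806 0.79647033 1.03862507] [ 0.10247257 -0.25009141  0.90123676 -0.33871221]
top 49.32590113442959 279.2658301960275 216.25256865145212 [0.38906248 0.03142027 1.29298826] [ 0.04134748 -0.69829229  0.71374323 -0.03533914]
```

View pics/top0.png

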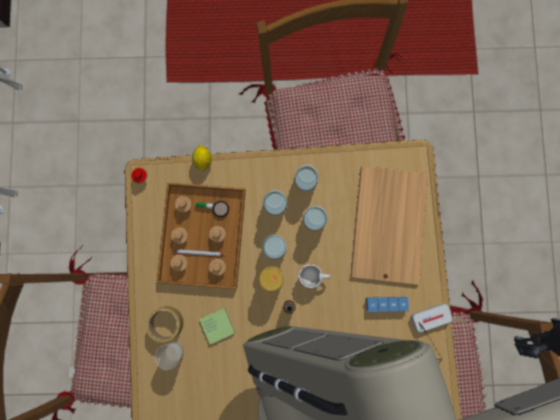

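View pics/scene0.png

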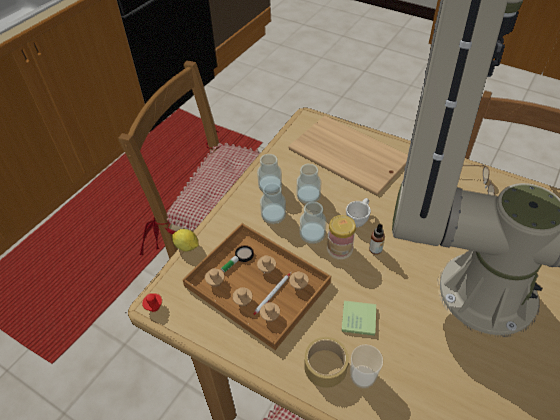

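The top view shows four clear jars at about (306,178), (275,203), (316,218) and (275,246). The five cork stoppers are in the box at (183,204), (178,235), (217,233), (178,263) and (217,266), with the board at right (390,225). Possible mix-ups are the red stopper at (139,176), the tumbler at (168,356), the tape ring at (165,324) and the jam jar at (271,279). The scene view agrees.

```bash
cat > h.py <<'E'
import numpy as np, cv2
from scipy.spatial.transform import Rotation as R
from workcell import status, optics, env
def geo(d):
    f=d["frame"].shape[0]/2/np.tan(np.radians(d["vfov"])/2)
    q=np.array(d["attitude"]); return f,R.from_quat(np.r_[q[1:],q[0]]).as_matrix(),np.array(d["origin"])
def cloud(d):
    f,M,o=geo(d); v,u=np.mgrid[:420,:560]; z=d["depth"]
    P=np.stack([(u-d["cx"])/f*z,(v-d["cy"])/f*z,z],-1)@M.T+o
    P[z==0]=np.nan; return P
def ray(d,u,v,h):
    f,M,o=geo(d); r=M@np.array([(u-d["cx"])/f,(v-d["cy"])/f,1]); return o+r*(h-o[2])/r[2]
def pix(d,p):
    f,M,o=geo(d); c=M.T@(np.array(p)-o); return c[0]/c[2]*f+d["cx"],c[1]/c[2]*f+d["cy"]
def blobs(d,lo,hi,amin=15):
    P=cloud(d); m=((P[...,2]>lo)&(P[...,2]<hi)).astype(np.uint8)
    n,l,s,c=cv2.connectedComponentsWithStats(m,connectivity=4); out=[]
    for i in range(1,n):
        if s[i,4]<amin: continue
        Q=P[l==i]; out.append((np.round(c[i]),s[i,4],np.round((Q.min(0)+Q.max(0))/2,4),np.round(np.median(Q,0),4),np.round(np.ptp(Q,axis=0),3)))
    return out
E
python3 - <<'E'
from h import *
for n in("top","scene"):
    d=dict(np.load(n+"0.npz")); print(n)
    print("knob z .04-.056");
    for lo,hi in((.038,.056),(.085,.115)):
        print(lo)
        for b in blobs(d,lo,hi):
            if .2<b[2][0]<.9: print(*b)
d=dict(np.load("top0.npz")); P=cloud(d)
for u,v in((306,178),(275,203),(316,218),(275,246)): print(P[v-14:v+15:4,u,2].round(3))
f=cv2.resize(d["frame"][130:300,120:440],None,fx=2.5,fy=2.5,interpolation=cv2.INTER_CUBIC); cv2.imwrite("pics/crop0.png",f[:,:,::-1])
E
```

```text
top
knob z .04-.056
0.038
[201. 157.] 296 [0.6974 0.256  0.0471] [0.6947 0.254  0.0483] [0.063 0.051 0.018]
[137. 174.] 48 [0.6535 0.4346 0.0446] [0.6526 0.4342 0.0441] [0.02  0.021 0.009]
[182. 203.] 55 [0.5662 0.3084 0.0464] [0.567  0.3071 0.0489] [0.019 0.02  0.017]
[217. 233.] 51 [0.4814 0.2129 0.0488] [0.4823 0.2117 0.0498] [0.019 0.019 0.014]
[178. 235.] 55 [0.4808 0.3187 0.0464] [0.4796 0.3174 0.049 ] [0.019 0.023 0.016]
[178. 262.] 55 [0.4047 0.3189 0.0465] [0.4059 0.3178 0.0493] [0.019 0.021 0.017]
[216. 267.] 52 [0.3916 0.2133 0.0462] [0.3904 0.2136 0.0498] [0.019 0.02  0.015]
[314. 276.] 159 [ 0.3609 -0.0512  0.0463] [ 0.3598 -0.056   0.0479] [0.059 0.085 0.016]
[ 20. 279.] 40 [0.3693 0.749  0.047 ] [0.3692 0.7479 0.0469] [0.022 0.008 0.017]
[  7. 308.] 180 [0.286  0.7794 0.0471] [0.2941 0.7824 0.0463] [0.141 0.043 0.018]
[163. 325.] 342 [0.2393 0.3589 0.0466] [0.2379 0.3593 0.0474] [0.09  0.091 0.017]
[531. 326.] 52 [ 0.2162 -0.6276  0.0473] [ 0.2176 -0.621   0.0484] [0.024 0.021 0.017]
0.085
[307. 173.] 106 [ 0.6318 -0.0371  0.0953] [ 0.6323 -0.0366  0.0984] [0.047 0.045
[... 2052 characters left out ...]
0.0344  0.0945] [ 0.631  -0.0343  0.095 ] [0.049 0.05  0.019]
[309. 171.] 176 [ 0.5159 -0.0562  0.0948] [ 0.5169 -0.0531  0.0949] [0.047 0.053 0.019]
[272. 191.] 194 [0.5626 0.0554 0.0944] [0.5621 0.0571 0.0956] [0.049 0.05  0.019]
[313. 210.] 195 [0.439  0.0593 0.0947] [0.4405 0.0594 0.0955] [0.047 0.05  0.019]
[342. 226.] 498 [0.3546 0.069  0.0964] [0.3532 0.0718 0.0986] [0.064 0.063 0.019]
[380. 226.] 34 [0.2771 0.0228 0.0948] [0.2771 0.0241 0.0939] [0.012 0.013 0.018]
[-0.005  0.067  0.016  0.017  0.02   0.067  0.056 -0.003]
[ 0.004  0.073  0.017  0.019  0.018  0.081  0.058 -0.001]
[0.005 0.094 0.016 0.013 0.016 0.101 0.064 0.001]
[-0.005  0.068  0.011  0.016  0.013  0.011  0.065  0.002]
```

View pics/crop0.png

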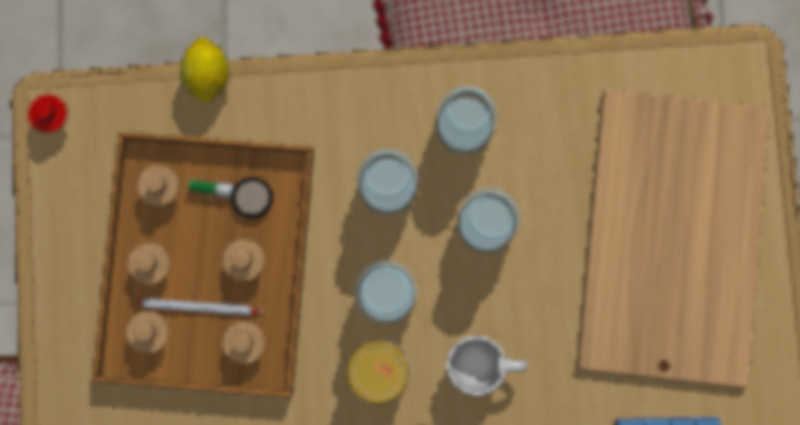

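All five cork stoppers, the four jars and the bystanders read at the heights they should. I choose the corks in the box by description and leave the red one on the table. First I turn the tool so that it closes along world y, and measure the board.

```bash
python3 -m handwheel '{"deltas":[[1,0,0,0,-1],[1,0,0,0,-1],[1,0,0,0,-1],[1,0,0,0,-1],[1,0,0,0,-1],[1,0,0,0,-1],[1,0,0,0,-1],[1,0,0,0,-1],[1,0,0,0,-1],[1,0,0,0,-1],[1,0,0,0,-1],[1,0,0,0,-1],[1,0,0,0,-1],[1,0,0,0,-1],[1,0,0,0,-1],[1,0,0,0,-0.6]]}' 40
cat >> h.py <<'E'
def to(x,y,z,yaw=np.pi):
    """units to move in tool axes to reach TCP x,y,z,yaw"""
    s=status.get_state(); q=s["orientation"]; M=R.from_quat(np.r_[q[1:],q[0]]).as_matrix()
    yw=np.arctan2(M[1,0],M[0,0]); r=-np.degrees((yaw-yw+np.pi)%(2*np.pi)-np.pi)/10
    return np.round(M.T@(np.array([x,y,z])-s["tcp_pos"])/.04,2),"roll",round(r,2),"tcp",s["tcp_pos"].round(4)
E
python3 - <<'E'
from h import *
d=dict(np.load("top0.npz"))
for c in((362,168),(427,172),(418,285),(353,280)): print(ray(d,*c,.012).round(3))
P=cloud(d); m=(abs(P[...,2]-.012)<.006)&(P[...,1]<-.1)&(P[...,1]>-.4)&(P[...,0]>.3)&(P[...,0]<.7)
m=cv2.morphologyEx(m.astype(np.uint8),cv2.MORPH_OPEN,np.ones((5,5)))
n,l,s,c=cv2.connectedComponentsWithStats(m); i=1+s[1:,4].argmax(); Q=P[l==i][:,:2].astype(np.float32); print(cv2.minAreaRect(Q))
print(to(.48,.2135,.22))
E
```

```text
clock: 2.1
tcp_pos: [0.2327, -0.5255, 0.3033]
orientation: [-0.0, -0.001, 1.0, 0.001]
wrist_force: [0.5, 0.3, -0.3]
finger_gap: 0.0853
grip_force: 0.0
[ 0.662 -0.197  0.012]
[ 0.646 -0.381  0.012]
[ 0.329 -0.338  0.012]
[ 0.346 -0.16   0.012]
((0.4991103410720825, -0.2685530185699463), (0.1903572976589203, 0.32031017541885376), 82.1485595703125)
(array([-6.22, 18.46,  2.1 ]), 'roll', np.float64(0.01), 'tcp', array([ 0.2327, -0.5255,  0.3033]))
```

```bash
python3 -m handwheel '{"deltas":[[0.3,-0.3,0.97,0,0],[0.3,-0.3,0.97,0,0],[0.3,-0.3,0.97,0.1,0],[0.3,-0.3,0.97,0.1,0],[0.3,-0.3,0.97,0.1,0],[0.3,-0.3,0.97,0.1,0],[0.3,-0.3,0.97,0.1,0],[0.3,-0.3,0.97,0.1,0],[0.3,-0.3,0.97,0.1,0],[0.3,-0.3,0.97,0.1,0],[0.3,-0.3,0.97,0.1,0],[0.3,-0.3,0.97,0.1,0],[0.3,-0.3,0.97,0.1,0],[0.3,-0.4,0.97,0.1,0],[0.3,-0.4,0.97,0.1,0],[0.3,-0.4,0.97,0.1,0],[0.3,-0.4,0.97,0.1,0],[0.3,-0.4,0.97,0.2,0],[0.3,0,0,0.2,0],[0.3,0,0,0,0]]}' 40
python3 -c "
from h import *
print(to(.480,.2145,.108))"
```

```text
clock: 4.6
tcp_pos: [0.4692, 0.1718, 0.2267]
orientation: [-0.001, 0.001, 1.0, -0.001]
wrist_force: [-0.8, 0.4, -0.7]
finger_gap: 0.0552
grip_force: 0.0
(array([-0.28,  1.07,  2.97]), 'roll', np.float64(-0.01), 'tcp', array([0.4692, 0.1718, 0.2267]))
```

```bash
python3 -m handwheel '{"deltas":[[0.2,-0.28,0.6,0,0],[0.2,0,0.47,0,0],[0.2,0,0,0.8,0],[0.2,0,0,0.8,0],[0.2,0,0,0.8,0],[0.2,0,0,0.4,0],[0.2,0,0,0.15,0],[0.2,0,0,0,0]]}' 40
python3 -c "
from h import *
print(to(.480,.2145,.108)); d=optics.read_camera('scene'); u,v=map(int,pix(d,(.48,.2145,.04))); print(u,v)
cv2.imwrite('pics/g1.png',cv2.resize(d['frame'][v-60:v+60,u-80:u+80,::-1],None,fx=4,fy=4))"
```

```text
clock: 5.6
tcp_pos: [0.4818, 0.2149, 0.1104]
orientation: [0.0, 0.001, 1.0, 0.0]
wrist_force: [0.4, -0.8, -1.4]
finger_gap: 0.051
grip_force: 0.0
(array([ 0.05, -0.01,  0.06]), 'roll', np.float64(-0.01), 'tcp', array([0.4818, 0.2149, 0.1104]))
266 260
```

View pics/g1.png

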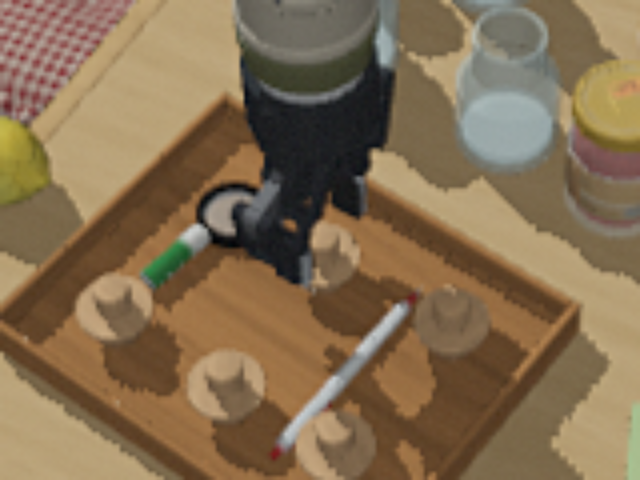

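The fingers straddle the knob of the S2 stopper (crop 330,250). The other corks, the pen and the loupe are clear.

```bash
python3 -m handwheel '{"deltas":[[-1,0,0,0.06,0],[-1,0,0,0,0],[-1,0,0,0,0],[-1,0,0,0,0],[-1,0,0,0,0],[-1,0,0,-0.6,0],[-1,0,0,-0.8,0],[-1,0,0,-0.8,0],[-1,0,0,-0.8,0],[-1,0,0,-0.6,0],[-1,0,0,0,0]]}' 40
python3 - <<'E'
from h import *
s=status.get_state(); print(s["finger_gap"],s["grip_force"])
for n in("scene","top"):
    d=optics.read_camera(n)
    for lo,hi in((.085,.112),):
        for b in blobs(d,lo,hi,30):
            if .3<b[2][0]<.9 and b[2][1]>-.2 and b[2][1]<.4: print(n,*b)
print(to(.440,.058,.23))
E
```

```text
clock: 7.02
tcp_pos: [0.4824, 0.2152, 0.253]
orientation: [0.002, 0.001, 1.0, 0.0]
wrist_force: [-0.6, 0.1, -0.5]
finger_gap: 0.02
grip_force: 39.4
0.020012075109074056 39.36313658254221
scene [309. 171.] 176 [ 0.5156 -0.0544  0.0946] [ 0.5163 -0.0552  0.0947] [0.048 0.05  0.019]
scene [313. 210.] 199 [0.4395 0.0587 0.0953] [0.4393 0.0607 0.0958] [0.047 0.048 0.02 ]
scene [342. 226.] 500 [0.3546 0.0677 0.095 ] [0.3536 0.0721 0.0985] [0.063 0.064 0.018]
top [307. 173.] 109 [ 0.6318 -0.0371  0.0953] [ 0.6333 -0.0375  0.0984] [0.047 0.045 0.02 ]
top [275. 199.] 100 [0.5641 0.0518 0.0951] [0.5676 0.0509 0.0987] [0.046 0.045 0.02 ]
top [316. 216.] 101 [ 0.5185 -0.0574  0.0953] [ 0.5182 -0.0571  0.0994] [0.047 0.045 0.019]
top [273. 246.] 85 [0.4417 0.0568 0.0954] [0.4446 0.0579 0.099 ] [0.047 0.045 0.017]
top [271. 279.] 490 [0.3565 0.0653 0.097 ] [0.3566 0.065  0.0989] [0.062 0.063 0.021]
(array([ 1.02, -3.92,  0.52]), 'roll', np.float64(-0.01), 'tcp', array([0.4812, 0.2148, 0.2506]))
```

```bash
python3 -m handwheel '{"deltas":[[-1,0.25,-0.98,0.1,0],[-1,0.25,-0.98,0.1,0],[-1,0.25,-0.98,0.1,0],[-1,0.25,-0.98,0.1,0],[-1,0,0,0,0],[-1,0,0,0,0],[-1,0,0,0,0]]}' 40
python3 - <<'E'
from h import *
s=status.get_state(); print(s["finger_gap"],s["grip_force"]); print(to(.440,.058,.182))
d=optics.read_camera("scene"); P=cloud(d)
t=s["tcp_pos"]; m=(abs(P[...,0]-t[0])<.035)&(abs(P[...,1]-t[1])<.035)
for lo,hi in((.104,.125),(.125,.14),(.14,.155)):
    Q=P[m&(P[...,2]>lo)&(P[...,2]<hi)]; print(lo,len(Q),Q.min(0).round(3),Q.max(0).round(3)) if len(Q) else 0
u,v=map(int,pix(d,(.44,.058,.12)))
cv2.imwrite('pics/i1.png',cv2.resize(d['frame'][v-60:v+60,u-80:u+80,::-1],None,fx=4,fy=4))
E
```

```text
clock: 8.0
tcp_pos: [0.4413, 0.0589, 0.2351]
orientation: [-0.0, 0.0, 1.0, 0.0]
wrist_force: [1.3, -0.4, -1.0]
finger_gap: 0.0199
grip_force: 39.4
0.01988278327181986 39.41464691190049
(array([ 0.03, -0.02,  1.33]), 'roll', np.float64(-0.0), 'tcp', array([0.4413, 0.0589, 0.2351]))
0.104 3 [0.416 0.043 0.104] [0.451 0.08  0.106]
0.125 14 [0.425 0.059 0.133] [0.449 0.075 0.14 ]
0.14 33 [0.417 0.047 0.14 ] [0.462 0.082 0.155]
```

View pics/i1.png

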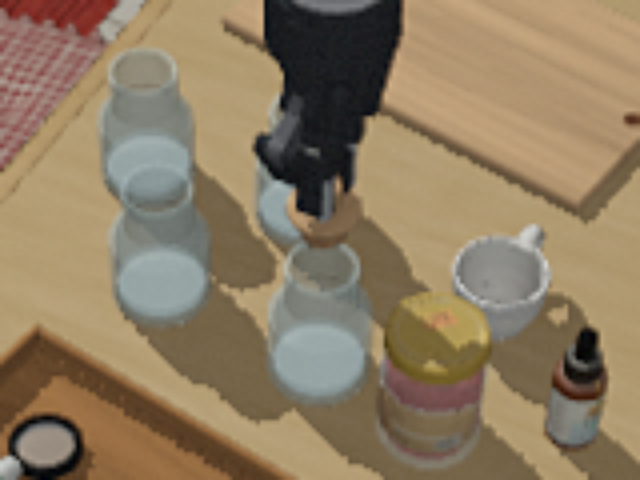

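The stopper is held upright, right above jar J4 (crop 320,260), and the cap centre agrees with the neck within 2 mm.

```bash
python3 -m handwheel '{"deltas":[[-1,0.03,-0.02,0.4,0],[-1,0,0,0.4,0],[-1,0,0,0.3,0],[-1,0,0,0.15,0],[-1,0,0,0.08,0],[-1,0,0,0.05,0],[-1,0,0,0.03,0],[-1,0,0,0,0]]}' 40
python3 -c "
from h import *
print(to(.44,.058,.18),status.get_state()['wrist_force'])"
```

```text
clock: 9.05
tcp_pos: [0.4409, 0.0574, 0.1817]
orientation: [0.002, 0.001, 1.0, 0.0]
wrist_force: [-4.7, 0.7, 17.8]
finger_gap: 0.0201
grip_force: 41.1
(array([0.02, 0.01, 0.04]), 'roll', np.float64(-0.01), 'tcp', array([0.4409, 0.0574, 0.1817])) [-4.68032314  0.73573983 17.7687234 ]
```

```bash
python3 -m handwheel '{"deltas":[[-1,0,0,-0.02,0],[0.2,0,0,0,0],[0.2,0,0,0,0],[0.2,0,0,0,0],[0.2,0,0,-0.5,0],[0.2,0,0,-0.9,0],[0.2,0,0,-0.5,0],[0.2,0,0.8,0,0],[0.2,0,0.8,0,0],[0.2,0,0.9,0,0],[0.2,0,0.9,0,0],[0.2,0,0,0,0]]}' 40
cat >> h.py <<'E'
def look(tall=.09):
    o={}
    for n in("top","scene"):
        d=optics.read_camera(n)
        for b in blobs(d,tall,.14,25):
            x,y,_=b[2]
            if .3<x<.75 and -.42<y<.4 and b[4].max()<.08: print(n,b[0],b[1],"mid",b[2],"ptp",b[4],"zmax",round(b[2][2]+b[4][2]/2,3))
E
python3 -c "
from h import *
look(); print(to(.3895,.2150,.108))"
```

```text
clock: 10.55
tcp_pos: [0.4401, 0.1951, 0.2555]
orientation: [-0.0, -0.001, 1.0, 0.0]
wrist_force: [1.0, 0.5, -0.6]
finger_gap: 0.0512
grip_force: 0.0
top [307. 173.] 96 mid [ 0.6314 -0.0372  0.0969] ptp [0.047 0.046 0.014] zmax 0.104
top [274. 199.] 91 mid [0.5641 0.0518 0.0979] ptp [0.046 0.045 0.015] zmax 0.105
top [316. 216.] 95 mid [ 0.5189 -0.0577  0.099 ] ptp [0.046 0.046 0.015] zmax 0.107
top [274. 246.] 264 mid [0.4416 0.0568 0.1103] ptp [0.047 0.045 0.038] zmax 0.129
top [271. 279.] 489 mid [0.3565 0.0653 0.0987] ptp [0.062 0.063 0.016] zmax 0.107
scene [262. 161.] 30 mid [ 0.6411 -0.0246  0.096 ] ptp [0.025 0.028 0.012] zmax 0.102
scene [311. 170.] 95 mid [ 0.5148 -0.0567  0.0966] ptp [0.047 0.049 0.013] zmax 0.103
scene [266. 192.] 43 mid [0.5704 0.0648 0.0963] ptp [0.032 0.029 0.013] zmax 0.103
scene [313. 209.] 281 mid [0.4386 0.059  0.1093] ptp [0.045 0.048 0.038] zmax 0.128
scene [342. 226.] 489 mid [0.3548 0.0688 0.0983] ptp [0.064 0.065 0.016] zmax 0.106
(array([1.26, 0.54, 3.69]), 'roll', np.float64(-0.01), 'tcp', array([0.44  , 0.1934, 0.2555]))
```

Jar J4's stopper is home: its knob top reads the same +4 mm over 124 as the bare rims do over 100. Next is S5.

```bash
python3 -m handwheel '{"deltas":[[0.2,0.6,0.27,0,0],[0.2,0.66,0.27,0.3,0],[0.2,0,0,0.8,0],[0.2,0,0,0.8,0],[0.2,0,0,0.8,0],[0.2,0,0,0.6,0],[0.2,0,0,0.3,0],[0.2,0,0,0.09,0],[0.2,0,0,0,0]]}' 40
python3 -c "
from h import *
print(to(.3895,.2150,.108))"
```

```text
clock: 11.78
tcp_pos: [0.3904, 0.2149, 0.1087]
orientation: [0.0, 0.001, 1.0, 0.0]
wrist_force: [-0.1, 0.2, 0.8]
finger_gap: 0.0512
grip_force: 0.0
(array([0.02, 0.  , 0.02]), 'roll', np.float64(-0.01), 'tcp', array([0.3904, 0.2149, 0.1087]))
```

```bash
python3 -m handwheel '{"deltas":[[-1,0,0,0,0],[-1,0,0,0,0],[-1,0,0,0,0],[-1,0,0,0,0],[-1,0,0,0,0],[-1,0,0,-0.6,0],[-1,0,0,-0.8,0],[-1,0,0,-0.8,0],[-1,0,0,-0.8,0],[-1,0,0,-0.3,0],[-1,0,0,0,0]]}' 40
python3 -c "
from h import *
look(); print(to(.517,-.057,.235));print(to(.5635,.053,.235))"
```

```text
clock: 13.15
tcp_pos: [0.3902, 0.2152, 0.2405]
orientation: [0.001, 0.001, 1.0, 0.0]
wrist_force: [-0.5, -0.5, -0.3]
finger_gap: 0.0195
grip_force: 39.4
top [308. 173.] 95 mid [ 0.6318 -0.037   0.0978] ptp [0.047 0.045 0.015] zmax 0.105
top [274. 199.] 96 mid [0.5643 0.0518 0.0971] ptp [0.046 0.045 0.014] zmax 0.104
top [316. 216.] 91 mid [ 0.5189 -0.0575  0.0982] ptp [0.046 0.045 0.013] zmax 0.105
top [274. 246.] 264 mid [0.4416 0.0569 0.1118] ptp [0.047 0.045 0.033] zmax 0.128
top [271. 279.] 489 mid [0.3564 0.0652 0.0999] ptp [0.062 0.063 0.014] zmax 0.107
scene [267. 161.] 113 mid [ 0.6308 -0.0333  0.0966] ptp [0.049 0.048 0.013] zmax 0.103
scene [272. 190.] 138 mid [0.5621 0.0561 0.0966] ptp [0.049 0.05  0.013] zmax 0.103
scene [320. 211.] 63 mid [0.4242 0.056  0.099 ] ptp [0.017 0.039 0.018] zmax 0.108
scene [342. 226.] 486 mid [0.3543 0.0687 0.0971] ptp [0.063 0.064 0.014] zmax 0.104
(array([-3.2 , -6.79,  0.1 ]), 'roll', np.float64(-0.01), 'tcp', array([0.3894, 0.2149, 0.2391]))
(array([-4.36, -4.04,  0.1 ]), 'roll', np.float64(-0.01), 'tcp', array([0.3894, 0.2149, 0.2391]))
```

```bash
python3 -m handwheel '{"deltas":[[-1,-0.72,-0.6,0,0],[-1,-0.72,-0.6,0,0],[-1,-0.72,-0.7,0,0],[-1,-0.72,-0.7,0,0],[-1,-0.74,-0.72,0,0],[-1,-0.74,-0.72,0.1,0],[-1,0,0,0,0],[-1,0,0,0,0],[-1,0,0,0,0]]}' 40
python3 - <<'E'
from h import *
s=status.get_state(); print(s["finger_gap"],s["grip_force"]); print(to(.563,.0535,.182))
d=optics.read_camera("scene"); P=cloud(d)
t=s["tcp_pos"]; m=(abs(P[...,0]-t[0])<.035)&(abs(P[...,1]-t[1])<.035)
for lo,hi in((.09,.11),(.13,.15),(.15,.163)):
    Q=P[m&(P[...,2]>lo)&(P[...,2]<hi)]; print(lo,len(Q),Q.min(0).round(3),Q.max(0).round(3)) if len(Q) else 0
E
```

```text
clock: 14.38
tcp_pos: [0.563, 0.0539, 0.2358]
orientation: [-0.001, 0.0, 1.0, 0.0]
wrist_force: [0.1, 0.3, -0.4]
finger_gap: 0.0199
grip_force: 39.4
0.01989790786754088 39.4048063585069
(array([-0.  , -0.01,  1.34]), 'roll', np.float64(-0.01), 'tcp', array([0.563 , 0.0539, 0.2358]))
0.09 141 [0.538 0.031 0.09 ] [0.585 0.081 0.105]
0.13 28 [0.545 0.055 0.134] [0.567 0.073 0.149]
0.15 108 [0.538 0.036 0.151] [0.582 0.078 0.162]
```

```bash
python3 -m handwheel '{"deltas":[[-1,0,0,0.4,0],[-1,0,0,0.4,0],[-1,0,0,0.3,0],[-1,0,0,0.15,0],[-1,0,0,0.08,0],[-1,0,0,0.05,0],[-1,0,0,0.03,0],[-1,0,0,0,0]]}' 40
```

```text
clock: 15.42
tcp_pos: [0.5648, 0.0531, 0.1831]
orientation: [0.002, 0.001, 1.0, -0.0]
wrist_force: [-4.7, -0.4, 14.6]
finger_gap: 0.02
grip_force: 40.9
```

```bash
python3 -m handwheel '{"deltas":[[-1,0,0,-0.02,0],[0.2,0,0,0,0],[0.2,0,0,0,0],[0.2,0,0,0,0],[0.2,0,0,-0.5,0],[0.2,0,0,-0.9,0],[0.2,0,0,-0.4,0],[0.2,0.3,0.9,0,0],[0.2,0.3,0.9,0,0],[0.2,0.3,0.9,0,0],[0.2,0.3,0.9,0,0],[0.2,0.3,0.9,0,0],[0.2,0.3,0.9,0,0],[0.2,0.3,0.9,0,0],[0.2,0,0,0,0],[0.2,0,0,0,0]]}' 40
python3 -c "
from h import *
look()
d=optics.read_camera('top')
for b in blobs(d,.038,.056): 
  if .3<b[2][0]<.6 and .15<b[2][1]<.4: print(b[2],b[4])
print(to(.4793,.3200,.108))"
```

```text
clock: 17.42
tcp_pos: [0.4804, 0.305, 0.2521]
orientation: [-0.0, 0.001, 1.0, -0.0]
wrist_force: [-0.1, 0.6, -0.1]
finger_gap: 0.0514
grip_force: 0.0
top [308. 173.] 96 mid [ 0.632  -0.0371  0.0977] ptp [0.045 0.045 0.015] zmax 0.105
top [274. 199.] 260 mid [0.5641 0.0518 0.1094] ptp [0.046 0.045 0.038] zmax 0.128
top [316. 216.] 92 mid [ 0.5189 -0.0576  0.0986] ptp [0.046 0.045 0.016] zmax 0.107
top [274. 246.] 262 mid [0.4416 0.0568 0.1121] ptp [0.047 0.045 0.034] zmax 0.129
top [271. 279.] 489 mid [0.3565 0.0652 0.099 ] ptp [0.062 0.063 0.014] zmax 0.106
scene [268. 160.] 127 mid [ 0.6299 -0.0338  0.0974] ptp [0.048 0.05  0.014] zmax 0.104
scene [309. 170.] 130 mid [ 0.5159 -0.0544  0.0967] ptp [0.048 0.05  0.013] zmax 0.103
scene [272. 189.] 269 mid [0.5617 0.0549 0.1088] ptp [0.047 0.049 0.036] zmax 0.127
scene [313. 209.] 284 mid [0.4389 0.0589 0.1086] ptp [0.046 0.049 0.037] zmax 0.127
scene [342. 226.] 483 mid [0.3544 0.069  0.0971] ptp [0.065 0.067 0.014] zmax 0.104
[0.5665 0.309  0.0466] [0.019 0.02  0.016]
[0.4752 0.3177 0.0472] [0.009 0.017 0.016]
[0.4048 0.3186 0.047 ] [0.019 0.021 0.016]
(array([0.04, 0.39, 3.61]), 'roll', np.float64(-0.02), 'tcp', array([0.4809, 0.3043, 0.2525]))
```

```bash
python3 -m handwheel '{"deltas":[[0.2,0.04,0.39,0,0],[0.2,0,0,0.5,0],[0.2,0,0,0.8,0],[0.2,0,0,0.8,0],[0.2,0,0,0.8,0],[0.2,0,0,0.5,0],[0.2,0,0,0.2,0],[0.2,0,0,0.02,0],[0.2,0,0,0,0],[-1,0,0,0,0],[-1,0,0,0,0],[-1,0,0,0,0],[-1,0,0,0,0],[-1,0,0,0,0]]}' 40
python3 -m handwheel '{"deltas":[[-1,0,0,-0.6,0],[-1,0,0,-0.8,0],[-1,0,0,-0.8,0],[-1,0,0,-0.8,0],[-1,0,0,-0.3,0],[-1,0,0,0,0]]}' 40
python3 -c "
from h import *
print(to(.517,-.056,.237))"
```

```text
clock: 19.32
tcp_pos: [0.4795, 0.3211, 0.1087]
orientation: [0.001, 0.001, 1.0, 0.0]
wrist_force: [-1.3, 0.3, 4.8]
finger_gap: 0.0197
grip_force: 39.3
clock: 20.08
tcp_pos: [0.4792, 0.321, 0.24]
orientation: [0.0, 0.001, 1.0, 0.0]
wrist_force: [-0.0, -1.0, -0.0]
finger_gap: 0.0198
grip_force: 39.3
(array([-0.97, -9.42,  0.07]), 'roll', np.float64(-0.01), 'tcp', array([0.4792, 0.321 , 0.24  ]))
```

```bash
python3 -m handwheel '{"deltas":[[-1,-0.1,-0.94,0,0],[-1,-0.1,-0.94,0,0],[-1,-0.1,-0.94,0,0],[-1,-0.1,-0.94,0,0],[-1,-0.1,-0.94,0,0],[-1,-0.1,-0.94,0,0],[-1,-0.1,-0.94,0,0],[-1,-0.1,-0.94,0,0],[-1,-0.1,-0.94,0,0],[-1,-0.07,-0.96,0.07,0],[-1,0,0,0,0],[-1,0,0,0,0],[-1,0,0,0,0]]}' 40
cat >> h.py <<'E'
def hand():
    s=status.get_state(); print(s["finger_gap"],s["grip_force"])
    d=optics.read_camera("scene"); P=cloud(d)
    t=s["tcp_pos"]; m=(abs(P[...,0]-t[0])<.035)&(abs(P[...,1]-t[1])<.035)
    for lo,hi in((.09,.11),(.13,.15),(.15,.163)):
        Q=P[m&(P[...,2]>lo)&(P[...,2]<hi)]
        if len(Q): print(lo,len(Q),((Q.min(0)+Q.max(0))/2).round(3),np.ptp(Q,axis=0).round(3))
E
python3 -c "
from h import *
print(to(.517,-.056,.182));hand()"
```

```text
clock: 21.7
tcp_pos: [0.5166, -0.055, 0.2365]
orientation: [-0.001, 0.0, 1.0, 0.0]
wrist_force: [0.3, -0.3, -0.2]
finger_gap: 0.0197
grip_force: 39.4
(array([-0.01, -0.02,  1.36]), 'roll', np.float64(-0.0), 'tcp', array([ 0.5166, -0.055 ,  0.2365]))
0.019734765148733784 39.375009471550584
0.09 130 [ 0.516 -0.055  0.097] [0.048 0.049 0.015]
0.13 28 [ 0.513 -0.045  0.142] [0.025 0.017 0.012]
0.15 109 [ 0.515 -0.053  0.158] [0.044 0.045 0.01 ]
```

Aligned. I insert it, release, and go straight on to S4 at (.4035,.320).

```bash
python3 -m handwheel '{"deltas":[[-1,-0.01,-0.03,0.4,0],[-1,0,0,0.4,0],[-1,0,0,0.3,0],[-1,0,0,0.15,0],[-1,0,0,0.08,0],[-1,0,0,0.05,0],[-1,0,0,0.03,0],[-1,0,0,0,0]]}' 40
python3 -m handwheel '{"deltas":[[-1,0,0,-0.02,0],[0.2,0,0,0,0],[0.2,0,0,0,0],[0.2,0,0,0,0],[0.2,0,0,-0.5,0],[0.2,0,0,-0.9,0],[0.2,0,0,-0.4,0],[0.2,0.28,0.94,0,0],[0.2,0.28,0.94,0,0],[0.2,0.28,0.94,0,0],[0.2,0.28,0.94,0,0],[0.2,0.28,0.94,0,0],[0.2,0.28,0.94,0,0],[0.2,0.28,0.94,0,0],[0.2,0.28,0.94,0,0],[0.2,0.28,0.94,0,0],[0.2,0.28,0.94,0,0],[0.2,0,0,0,0],[0.2,0,0,0,0]]}' 40
python3 -c "
from h import *
look(); print(to(.4033,.3200,.108))"
```

```text
clock: 22.75
tcp_pos: [0.5179, -0.0572, 0.1825]
orientation: [0.001, 0.001, 1.0, -0.0]
wrist_force: [-3.2, 0.9, 8.5]
finger_gap: 0.0199
grip_force: 40.1
clock: 25.12
tcp_pos: [0.406, 0.3188, 0.2532]
orientation: [-0.0, 0.001, 1.0, -0.0]
wrist_force: [-0.4, -0.7, 0.1]
finger_gap: 0.0513
grip_force: 0.0
top [308. 173.] 99 mid [ 0.6316 -0.0372  0.098 ] ptp [0.047 0.046 0.014] zmax 0.105
top [274. 199.] 258 mid [0.5636 0.0518 0.1096] ptp [0.045 0.045 0.038] zmax 0.129
top [316. 216.] 262 mid [ 0.519  -0.0574  0.1099] ptp [0.046 0.045 0.038] zmax 0.129
top [274. 246.] 263 mid [0.4416 0.0568 0.1111] ptp [0.047 0.045 0.038] zmax 0.13
top [271. 279.] 490 mid [0.3564 0.0652 0.0979] ptp [0.062 0.063 0.015] zmax 0.105
scene [309. 170.] 251 mid [ 0.5153 -0.0539  0.1086] ptp [0.048 0.048 0.037] zmax 0.127
scene [313. 209.] 284 mid [0.4389 0.0604 0.1094] ptp [0.047 0.045 0.039] zmax 0.129
scene [342. 226.] 483 mid [0.3547 0.0678 0.097 ] ptp [0.065 0.065 0.014] zmax 0.104
(array([0.08, 0.05, 3.63]), 'roll', np.float64(-0.02), 'tcp', array([0.4064, 0.3182, 0.2533]))
```

```bash
python3 -m handwheel '{"deltas":[[0.2,0.07,0.05,0.3,0],[0.2,0,0,0.7,0],[0.2,0,0,0.8,0],[0.2,0,0,0.8,0],[0.2,0,0,0.8,0],[0.2,0,0,0.2,0],[0.2,0,0,0.02,0],[0.2,0,0,0,0],[-1,0,0,0,0],[-1,0,0,0,0],[-1,0,0,0,0],[-1,0,0,0,0],[-1,0,0,0,0]]}' 40
python3 -m handwheel '{"deltas":[[-1,0,0,-0.6,0],[-1,0,0,-0.8,0],[-1,0,0,-0.8,0],[-1,0,0,-0.8,0],[-1,0,0,-0.3,0],[-1,0,0,0,0]]}' 40
python3 -c "
from h import *
look(); print(to(.6305,-.0355,.237))"
```

```text
clock: 26.85
tcp_pos: [0.4039, 0.3213, 0.1097]
orientation: [0.001, 0.001, 1.0, 0.0]
wrist_force: [-1.0, -0.6, 6.3]
finger_gap: 0.0199
grip_force: 39.1
clock: 27.6
tcp_pos: [0.4036, 0.3212, 0.2409]
orientation: [0.001, 0.001, 1.0, 0.0]
wrist_force: [-0.2, 0.4, -0.6]
finger_gap: 0.0198
grip_force: 39.4
top [307. 173.] 95 mid [ 0.6316 -0.0371  0.0986] ptp [0.046 0.046 0.013] zmax 0.105
top [274. 199.] 262 mid [0.5641 0.0518 0.1093] ptp [0.046 0.045 0.038] zmax 0.128
top [317. 216.] 260 mid [ 0.5189 -0.0572  0.1098] ptp [0.045 0.045 0.039] zmax 0.129
top [274. 246.] 263 mid [0.4416 0.0568 0.11  ] ptp [0.047 0.045 0.036] zmax 0.128
top [271. 279.] 488 mid [0.3564 0.0652 0.0979] ptp [0.062 0.063 0.016] zmax 0.106
scene [309. 170.] 251 mid [ 0.5155 -0.0546  0.1086] ptp [0.047 0.049 0.036] zmax 0.127
scene [313. 209.] 277 mid [0.4384 0.0586 0.1091] ptp [0.045 0.047 0.038] zmax 0.128
scene [342. 226.] 482 mid [0.3545 0.0689 0.097 ] ptp [0.063 0.063 0.014] zmax 0.104
(array([-5.71, -8.89,  0.06]), 'roll', np.float64(-0.01), 'tcp', array([0.4028, 0.3207, 0.2394]))
```

```bash
python3 -m handwheel '{"deltas":[[-1,-0.8,-0.6,-0.2,0],[-1,-0.8,-0.6,-0.2,0],[-1,-0.83,-0.6,0,0],[-1,-0.82,-0.6,0,0],[-1,-0.82,-0.6,0,0],[-1,-0.82,-0.6,0,0],[-1,-0.82,-0.6,0,0],[-1,0,-0.94,0,0],[-1,0,-0.94,0,0],[-1,0,-0.94,0,0],[-1,0,-0.94,0.2,0],[-1,0,-0.93,0.26,0],[-1,0,0,0,0],[-1,0,0,0,0],[-1,0,0,0,0]]}' 40
python3 -c "
from h import *
print(to(.6305,-.0355,.182));hand()"
```

```text
clock: 29.58
tcp_pos: [0.631, -0.034, 0.238]
orientation: [-0.0, 0.0, 1.0, 0.0]
wrist_force: [0.0, 0.2, -0.4]
finger_gap: 0.0198
grip_force: 39.4
(array([ 0.01, -0.04,  1.4 ]), 'roll', np.float64(-0.0), 'tcp', array([ 0.631, -0.034,  0.238]))
0.019831704332835473 39.40023938426748
0.09 132 [ 0.629 -0.034  0.097] [0.048 0.051 0.014]
0.13 32 [ 0.627 -0.027  0.142] [0.026 0.019 0.016]
0.15 103 [ 0.63  -0.031  0.157] [0.047 0.044 0.012]
```

```bash
python3 -m handwheel '{"deltas":[[-1,0,-0.04,0.4,0],[-1,0,0,0.4,0],[-1,0,0,0.3,0],[-1,0,0,0.15,0],[-1,0,0,0.08,0],[-1,0,0,0.05,0],[-1,0,0,0.02,0],[-1,0,0,0,0]]}' 40
python3 -m handwheel '{"deltas":[[-1,0,0,-0.02,0],[0.2,0,0,0,0],[0.2,0,0,0,0],[0.2,0,0,0,0],[0.6,0,0,-0.5,0],[0.6,0,0,-0.8,0],[0.6,0,-1,0,0],[0.6,0,-1,0,0],[0.6,0,-1,0,0],[0.6,0,0,0,0],[0.6,0,0,0,0]]}' 40
python3 -c "
from h import *
look(); print(to(.6305,-.0355,.23))"
```

```text
clock: 30.62
tcp_pos: [0.6313, -0.0367, 0.1836]
orientation: [0.001, 0.001, 1.0, -0.0]
wrist_force: [-1.9, 0.2, 4.4]
finger_gap: 0.0198
grip_force: 39.9
clock: 32.0
tcp_pos: [0.6306, -0.1565, 0.2348]
orientation: [-0.0, 0.001, 1.0, 0.0]
wrist_force: [-0.1, -0.3, 0.0]
finger_gap: 0.0685
grip_force: 0.0
top [298. 175.] 260 mid [ 0.6288 -0.0104  0.1096] ptp [0.047 0.045 0.038] zmax 0.129
top [274. 199.] 261 mid [0.5638 0.0517 0.1099] ptp [0.045 0.045 0.038] zmax 0.129
top [316. 215.] 247 mid [ 0.519  -0.0573  0.1092] ptp [0.046 0.044 0.036] zmax 0.127
top [274. 246.] 263 mid [0.4415 0.0569 0.1095] ptp [0.047 0.045 0.038] zmax 0.128
top [271. 279.] 491 mid [0.3566 0.0652 0.0979] ptp [0.062 0.063 0.014] zmax 0.105
scene [262. 169.] 243 mid [0.6268 0.0049 0.1086] ptp [0.052 0.048 0.037] zmax 0.127
scene [309. 170.] 249 mid [ 0.5164 -0.0544  0.1089] ptp [0.048 0.047 0.037] zmax 0.127
scene [272. 189.] 266 mid [0.5629 0.0552 0.1088] ptp [0.047 0.048 0.037] zmax 0.127
scene [313. 209.] 275 mid [0.4387 0.0596 0.1092] ptp [0.047 0.049 0.038] zmax 0.128
scene [342. 226.] 481 mid [0.3541 0.0691 0.0973] ptp [0.064 0.069 0.014] zmax 0.104
(array([0.01, 3.  , 0.13]), 'roll', np.float64(-0.01), 'tcp', array([ 0.6307, -0.1556,  0.235 ]))
```

Jar J1 is being knocked right now: y has gone from −.037 to −.010 and then +.005. I look again.

```bash
python3 -m handwheel '{"deltas":[[0.6,0,0,0,0],[0.6,0,0,0,0],[0.6,0,0,0,0],[0.6,0,0,0,0]]}' 60
python3 -c "
from h import *
look()
d=optics.read_camera('scene');cv2.imwrite('pics/k1.png',d['frame'][100:330,150:470,::-1].repeat(2,0).repeat(2,1))"
```

```text
clock: 32.6
tcp_pos: [0.6308, -0.1565, 0.2351]
orientation: [0.0, 0.001, 1.0, -0.0]
wrist_force: [-0.2, 0.0, -1.1]
finger_gap: 0.0686
grip_force: 0.0
top [292. 176.] 257 mid [0.627  0.0029 0.1097] ptp [0.046 0.045 0.039] zmax 0.129
top [274. 199.] 258 mid [0.5639 0.0517 0.1095] ptp [0.045 0.045 0.038] zmax 0.128
top [316. 215.] 244 mid [ 0.5189 -0.0561  0.1106] ptp [0.046 0.042 0.035] zmax 0.128
top [274. 246.] 263 mid [0.4417 0.0568 0.1118] ptp [0.047 0.045 0.033] zmax 0.128
top [271. 279.] 488 mid [0.3565 0.0652 0.0983] ptp [0.062 0.063 0.016] zmax 0.106
scene [262. 169.] 243 mid [0.6245 0.0044 0.1086] ptp [0.048 0.05  0.037] zmax 0.127
scene [309. 170.] 244 mid [ 0.5155 -0.0554  0.1085] ptp [0.047 0.048 0.036] zmax 0.126
scene [272. 189.] 273 mid [0.5621 0.0552 0.1081] ptp [0.048 0.049 0.036] zmax 0.126
scene [313. 209.] 277 mid [0.4388 0.0596 0.1092] ptp [0.045 0.049 0.038] zmax 0.128
scene [342. 226.] 486 mid [0.3546 0.0683 0.0977] ptp [0.065 0.066 0.015] zmax 0.105
```

View pics/k1.png

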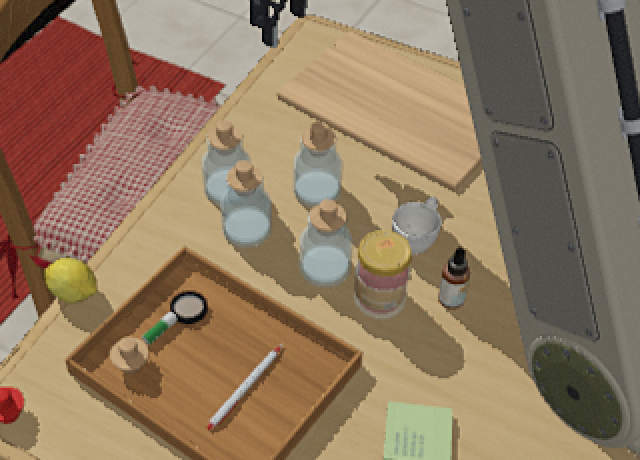

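All four jars are closed. J1 has come to rest at (.626,.0045), upright with its stopper home, and 11 mm clear of J2. Now I carry J3 by the neck.

```bash
python3 -m handwheel '{"deltas":[[0.6,0.95,0.84,0,0],[0.6,0.95,0.84,0,0],[0.6,0.95,0.84,0,0],[0.6,0,0,0,0],[0.6,0,0,0.7,0],[0.6,0,0,0.7,0],[0.6,0,0,0.5,0],[0.6,0,0,0.25,0],[0.6,0,0,0,0]]}' 60
python3 -c "
from h import *
print(to(.517,-.0558,.145))"
```

```text
clock: 33.88
tcp_pos: [0.5172, -0.056, 0.1487]
orientation: [-0.0, 0.001, 1.0, 0.0]
wrist_force: [0.2, 0.1, 0.7]
finger_gap: 0.0681
grip_force: 0.0
(array([0.01, 0.  , 0.09]), 'roll', np.float64(-0.01), 'tcp', array([ 0.5172, -0.056 ,  0.1487]))
```

```bash
python3 -m handwheel '{"deltas":[[0.6,0,0,0.09,0],[-1,0,0,0,0],[-1,0,0,0,0],[-1,0,0,0,0],[-1,0,0,0,0],[-1,0,0,-0.2,0],[-1,0,0,-0.5,0],[-1,0,0,-0.2,0],[-1,0,0,0,0]]}' 60
python3 -c "
from h import *
print(to(.598,-.311,.174)); d=optics.read_camera('scene');u,v=map(int,pix(d,(.517,-.056,.08)));cv2.imwrite('pics/k2.png',cv2.resize(d['frame'][v-60:v+60,u-80:u+80,::-1],None,fx=3,fy=3))"
```

```text
clock: 35.0
tcp_pos: [0.5173, -0.0556, 0.1819]
orientation: [0.001, 0.001, 1.0, -0.0]
wrist_force: [0.6, -0.0, -3.6]
finger_gap: 0.0497
grip_force: 62.4
(array([-2.03, -6.38,  0.2 ]), 'roll', np.float64(-0.01), 'tcp', array([ 0.5173, -0.0556,  0.1819]))
```

View pics/k2.png

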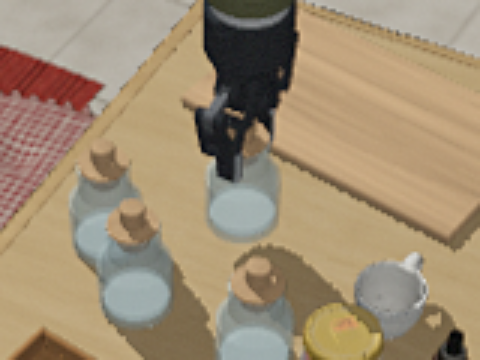

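The jar hangs upright, lifted about 36 mm (wrist 3.6 N). I carry it to slot A.

```bash
python3 -m handwheel '{"deltas":[[-1,-0.2,-0.6,0,0],[-1,-0.25,-0.8,0,0],[-1,-0.25,-0.8,0,0],[-1,-0.25,-0.8,0,0],[-1,-0.25,-0.8,0,0],[-1,-0.25,-0.8,0,0],[-1,-0.25,-0.8,0,0],[-1,-0.2,-0.6,0,0],[-1,-0.13,-0.38,0,0],[-1,0,0,0,0],[-1,0,0,0.2,0],[-1,0,0,0.1,0],[-1,0,0,0,0]]}' 60
python3 -c "
from h import *
print(to(.598,-.311,.158),status.get_state()['grip_force']);look()"
```

```text
clock: 36.67
tcp_pos: [0.5972, -0.3099, 0.1688]
orientation: [-0.001, 0.001, 1.0, 0.0]
wrist_force: [0.5, -0.1, -2.6]
finger_gap: 0.0498
grip_force: 62.6
(array([-0.02, -0.03,  0.27]), 'roll', np.float64(-0.01), 'tcp', array([ 0.5972, -0.3099,  0.1688])) 62.55953533694992
top [293. 176.] 256 mid [0.627  0.0029 0.1107] ptp [0.046 0.045 0.036] zmax 0.129
top [409. 189.] 102 mid [ 0.5806 -0.2965  0.1144] ptp [0.018 0.049 0.049] zmax 0.139
top [274. 199.] 260 mid [0.5637 0.0518 0.1103] ptp [0.046 0.045 0.037] zmax 0.129
top [274. 246.] 264 mid [0.4416 0.0567 0.113 ] ptp [0.047 0.044 0.033] zmax 0.13
top [266. 276.] 226 mid [0.3606 0.0726 0.0987] ptp [0.054 0.047 0.014] zmax 0.106
scene [329. 107.] 236 mid [ 0.5948 -0.3049  0.1149] ptp [0.049 0.075 0.05 ] zmax 0.14
scene [262. 169.] 242 mid [0.6243 0.0053 0.109 ] ptp [0.047 0.048 0.037] zmax 0.128
scene [272. 189.] 266 mid [0.5631 0.0554 0.1087] ptp [0.048 0.05  0.037] zmax 0.127
scene [313. 209.] 286 mid [0.4387 0.0599 0.1082] ptp [0.047 0.047 0.036] zmax 0.126
scene [342. 226.] 482 mid [0.3543 0.0679 0.0975] ptp [0.063 0.064 0.015] zmax 0.105
```

```bash
python3 -m handwheel '{"deltas":[[-1,0,0,0.15,0],[-1,0,0,0.07,0],[-1,0,0,0.04,0],[-1,0,0,0.02,0],[-1,0,0,0,0]]}' 60
```

```text
clock: 37.4
tcp_pos: [0.5976, -0.3109, 0.1588]
orientation: [0.0, 0.001, 1.0, -0.0]
wrist_force: [-1.3, 0.3, 1.5]
finger_gap: 0.0496
grip_force: 63.0
```

```bash
python3 -m handwheel '{"deltas":[[0.6,0,0,0,0],[0.6,0,0,0,0],[0.6,0,0,0,0],[0.6,0,0,-0.5,0],[0.6,0,0,-0.9,0],[0.6,0,0,-0.6,0],[0.6,-0.08,0.8,0,0],[0.6,-0.08,0.9,0,0],[0.6,-0.08,0.9,0,0],[0.6,-0.08,0.9,0,0],[0.6,-0.08,0.9,0,0],[0.6,-0.08,0.9,0,0],[0.6,-0.08,0.9,0,0],[0.6,-0.08,0.9,0,0],[0.6,-0.08,0.8,0,0],[0.6,0,0,0,0],[0.6,0,0,0,0]]}' 60
python3 -c "
from h import *
look(); print(to(.6262,.0045,.145))"
```

```text
clock: 39.52
tcp_pos: [0.6272, 0.0047, 0.2383]
orientation: [0.0, 0.001, 1.0, -0.0]
wrist_force: [0.2, -0.4, 0.2]
finger_gap: 0.0684
grip_force: 0.0
top [413. 183.] 303 mid [ 0.5989 -0.3108  0.1148] ptp [0.046 0.046 0.049] zmax 0.139
scene [328. 107.] 244 mid [ 0.596  -0.3082  0.1147] ptp [0.048 0.052 0.049] zmax 0.139
scene [262. 169.] 244 mid [0.6242 0.0058 0.1083] ptp [0.048 0.051 0.036] zmax 0.126
scene [272. 189.] 268 mid [0.5619 0.0539 0.1089] ptp [0.049 0.05  0.037] zmax 0.127
scene [313. 209.] 283 mid [0.4387 0.0606 0.1089] ptp [0.046 0.046 0.037] zmax 0.127
scene [342. 226.] 483 mid [0.3545 0.0687 0.0972] ptp [0.064 0.064 0.014] zmax 0.104
(array([0.02, 0.01, 2.33]), 'roll', np.float64(-0.02), 'tcp', array([0.6271, 0.004 , 0.2383]))
```

The first jar stands on the board with its knob at 136 mm. Now J1.

```bash
python3 -m handwheel '{"deltas":[[0.6,0.02,0.01,0.7,0],[0.6,0,0,0.7,0],[0.6,0,0,0.6,0],[0.6,0,0,0.25,0],[0.6,0,0,0.08,0],[0.6,0,0,0,0],[-1,0,0,0,0],[-1,0,0,0,0],[-1,0,0,0,0],[-1,0,0,0,0],[-1,0,0,-0.2,0],[-1,0,0,-0.5,0],[-1,0,0,-0.2,0],[-1,0,0,0,0]]}' 60
python3 -c "
from h import *
print(to(.459,-.292,.17))"
```

```text
clock: 41.38
tcp_pos: [0.6266, 0.0055, 0.1816]
orientation: [0.001, 0.001, 1.0, -0.0]
wrist_force: [-0.6, 0.0, -2.5]
finger_gap: 0.0502
grip_force: 62.6
(array([ 4.18, -7.44,  0.29]), 'roll', np.float64(-0.01), 'tcp', array([0.6266, 0.0055, 0.1816]))
```

```bash
python3 -m handwheel '{"deltas":[[-1,0.3,-0.6,0,0],[-1,0.4,-0.7,0,0],[-1,0.4,-0.7,0,0],[-1,0.4,-0.7,0,0],[-1,0.4,-0.7,0,0],[-1,0.4,-0.7,0,0],[-1,0.4,-0.7,0,0],[-1,0.4,-0.7,0,0],[-1,0.4,-0.7,0,0],[-1,0.4,-0.7,0,0],[-1,0.28,-0.54,0,0],[-1,0,0,0,0],[-1,0,0,0.2,0],[-1,0,0,0.1,0],[-1,0,0,0,0]]}' 60
python3 -c "
from h import *
print(to(.459,-.292,.158),status.get_state()['grip_force']);look(.1)"
```

```text
clock: 43.25
tcp_pos: [0.4584, -0.2909, 0.1683]
orientation: [-0.001, 0.0, 1.0, 0.001]
wrist_force: [-0.0, -0.5, -3.3]
finger_gap: 0.0508
grip_force: 62.8
(array([-0.02, -0.03,  0.26]), 'roll', np.float64(-0.0), 'tcp', array([ 0.4584, -0.2909,  0.1683])) 62.83527185107232
top [413. 182.] 281 mid [ 0.5988 -0.3112  0.1202] ptp [0.045 0.045 0.039] zmax 0.14
top [274. 199.] 231 mid [0.5649 0.0518 0.1141] ptp [0.043 0.045 0.028] zmax 0.128
top [274. 246.] 242 mid [0.4415 0.0567 0.1154] ptp [0.047 0.044 0.031] zmax 0.131
scene [328. 105.] 199 mid [ 0.5976 -0.3091  0.1195] ptp [0.047 0.049 0.039] zmax 0.139
scene [272. 188.] 215 mid [0.5626 0.0549 0.1139] ptp [0.047 0.049 0.028] zmax 0.128
scene [313. 208.] 222 mid [0.4382 0.0593 0.1136] ptp [0.047 0.047 0.027] zmax 0.127
```

```bash
python3 -m handwheel '{"deltas":[[-1,0,0,0.15,0],[-1,0,0,0.07,0],[-1,0,0,0.04,0],[-1,0,0,0.02,0],[-1,0,0,0,0]]}' 60
python3 -c "
from h import *
print(to(.5625,.0535,.24))"
```

```text
clock: 43.98
tcp_pos: [0.4586, -0.2919, 0.159]
orientation: [0.001, 0.001, 1.0, -0.0]
wrist_force: [-2.1, 1.2, 4.9]
finger_gap: 0.0507
grip_force: 63.6
(array([-2.58,  8.64, -2.02]), 'roll', np.float64(-0.01), 'tcp', array([ 0.4586, -0.2919,  0.159 ]))
```

```bash
python3 -m handwheel '{"deltas":[[0.6,0,0,0,0],[0.6,0,0,0,0],[0.6,0,0,0,0],[0.6,0,0,-0.5,0],[0.6,0,0,-0.9,0],[0.6,0,0,-0.6,0],[0.6,-0.28,0.84,0,0],[0.6,-0.25,0.85,0,0],[0.6,-0.25,0.85,0,0],[0.6,-0.25,0.85,0,0],[0.6,-0.25,0.85,0,0],[0.6,-0.25,0.85,0,0],[0.6,-0.25,0.85,0,0],[0.6,-0.25,0.9,0,0],[0.6,-0.25,0.9,0,0],[0.6,-0.3,0.9,0,0],[0.6,0,0,0,0],[0.6,0,0,0,0]]}' 60
python3 -c "
from h import *
look(); print(to(.563,.0535,.145))"
```

```text
clock: 46.22
tcp_pos: [0.5622, 0.0533, 0.2376]
orientation: [-0.0, 0.001, 1.0, -0.0]
wrist_force: [0.3, -0.1, 0.9]
finger_gap: 0.0682
grip_force: 0.0
top [413. 183.] 297 mid [ 0.5983 -0.3112  0.1144] ptp [0.045 0.046 0.049] zmax 0.139
top [408. 236.] 310 mid [ 0.4592 -0.2925  0.115 ] ptp [0.047 0.047 0.05 ] zmax 0.14
scene [328. 107.] 240 mid [ 0.596  -0.3075  0.1145] ptp [0.047 0.052 0.049] zmax 0.139
scene [368. 126.] 271 mid [ 0.4557 -0.2901  0.1151] ptp [0.045 0.048 0.05 ] zmax 0.14
scene [272. 189.] 271 mid [0.563  0.056  0.1089] ptp [0.049 0.049 0.038] zmax 0.128
scene [313. 209.] 281 mid [0.439  0.0588 0.1085] ptp [0.046 0.049 0.037] zmax 0.127
scene [342. 226.] 485 mid [0.3553 0.0675 0.0972] ptp [0.064 0.07  0.014] zmax 0.104
(array([-0.02,  0.02,  2.32]), 'roll', np.float64(-0.02), 'tcp', array([0.5621, 0.0526, 0.2378]))
```

```bash
python3 -m handwheel '{"deltas":[[0.6,-0.02,0.02,0.7,0],[0.6,0,0,0.7,0],[0.6,0,0,0.6,0],[0.6,0,0,0.25,0],[0.6,0,0,0.07,0],[0.6,0,0,0,0],[-1,0,0,0,0],[-1,0,0,0,0],[-1,0,0,0,0],[-1,0,0,0,0],[-1,0,0,-0.2,0],[-1,0,0,-0.5,0],[-1,0,0,-0.2,0],[-1,0,0,0,0]]}' 60
python3 -c "
from h import *
print(to(.537,-.242,.17))"
```

```text
clock: 48.08
tcp_pos: [0.5636, 0.0544, 0.1817]
orientation: [0.001, 0.001, 1.0, -0.0]
wrist_force: [0.0, 0.9, -3.2]
finger_gap: 0.0499
grip_force: 62.4
(array([ 0.65, -7.41,  0.29]), 'roll', np.float64(-0.01), 'tcp', array([0.5636, 0.0544, 0.1817]))
```

```bash
python3 -m handwheel '{"deltas":[[-1,0.05,-0.6,0,0],[-1,0.06,-0.7,0,0],[-1,0.06,-0.7,0,0],[-1,0.06,-0.7,0,0],[-1,0.06,-0.7,0,0],[-1,0.06,-0.7,0,0],[-1,0.06,-0.7,0,0],[-1,0.06,-0.7,0,0],[-1,0.06,-0.7,0,0],[-1,0.06,-0.7,0,0],[-1,0.06,-0.51,0,0],[-1,0,0,0,0],[-1,0,0,0.2,0],[-1,0,0,0.1,0],[-1,0,0,0,0]]}' 60
python3 -c "
from h import *
print(to(.537,-.242,.158),status.get_state()['grip_force']);look(.1)"
```

```text
clock: 49.95
tcp_pos: [0.5363, -0.241, 0.1683]
orientation: [-0.001, 0.0, 1.0, 0.0]
wrist_force: [0.2, -0.7, -2.5]
finger_gap: 0.0495
grip_force: 62.6
(array([-0.02, -0.02,  0.26]), 'roll', np.float64(-0.01), 'tcp', array([ 0.5363, -0.241 ,  0.1683])) 62.60646855093455
top [385. 213.] 37 mid [ 0.5188 -0.2309  0.1155] ptp [0.011 0.029 0.028] zmax 0.13
top [274. 246.] 242 mid [0.4427 0.0567 0.1137] ptp [0.044 0.044 0.027] zmax 0.127
scene [324. 104.] 85 mid [ 0.6051 -0.3031  0.12  ] ptp [0.028 0.033 0.036] zmax 0.138
scene [337. 126.] 205 mid [ 0.5307 -0.2348  0.1195] ptp [0.043 0.075 0.039] zmax 0.139
scene [368. 124.] 226 mid [ 0.4566 -0.2897  0.1198] ptp [0.047 0.048 0.039] zmax 0.139
scene [313. 207.] 216 mid [0.4386 0.0586 0.1142] ptp [0.045 0.049 0.028] zmax 0.128
```

```bash
python3 -m handwheel '{"deltas":[[-1,0,0,0.15,0],[-1,0,0,0.07,0],[-1,0,0,0.04,0],[-1,0,0,0.02,0],[-1,0,0,0,0],[0.6,0,0,0,0],[0.6,0,0,0,0],[0.6,0,0,0,0],[0.6,0,0,-0.5,0],[0.6,0,0,-0.9,0],[0.6,0,0,-0.6,0],[0.6,0,0,0,0]]}' 60
python3 -c "
from h import *
print(to(.440,.058,.24))"
```

```text
clock: 51.55
tcp_pos: [0.5377, -0.2427, 0.24]
orientation: [0.002, 0.001, 1.0, -0.001]
wrist_force: [-0.2, -0.2, -1.0]
finger_gap: 0.0686
grip_force: 0.0
(array([ 2.46,  7.51, -0.03]), 'roll', np.float64(-0.01), 'tcp', array([ 0.5377, -0.2427,  0.24  ]))
```

```bash
python3 -m handwheel '{"deltas":[[0.6,0.24,0.75,0,0],[0.6,0.24,0.75,0,0],[0.6,0.24,0.75,0,0],[0.6,0.24,0.75,0,0],[0.6,0.25,0.75,0,0],[0.6,0.25,0.75,0,0],[0.6,0.25,0.75,0,0],[0.6,0.25,0.75,0,0],[0.6,0.25,0.75,0,0],[0.6,0.25,0.75,0,0],[0.6,0,0,0,0],[0.6,0,0,0,0]]}' 60
python3 -c "
from h import *
look(); print(to(.44,.058,.145))"
```

```text
clock: 53.05
tcp_pos: [0.4387, 0.0579, 0.2372]
orientation: [-0.0, 0.001, 1.0, -0.0]
wrist_force: [-0.3, -0.1, -0.4]
finger_gap: 0.0685
grip_force: 0.0
top [413. 183.] 302 mid [ 0.5985 -0.3112  0.1151] ptp [0.046 0.047 0.049] zmax 0.14
top [388. 207.] 291 mid [ 0.5368 -0.2428  0.1149] ptp [0.046 0.046 0.05 ] zmax 0.14
top [408. 236.] 307 mid [ 0.4591 -0.2931  0.115 ] ptp [0.047 0.046 0.05 ] zmax 0.14
scene [368. 125.] 270 mid [ 0.4559 -0.2898  0.1144] ptp [0.046 0.048 0.048] zmax 0.138
scene [339. 127.] 122 mid [ 0.5238 -0.2415  0.1146] ptp [0.026 0.047 0.049] zmax 0.139
scene [313. 209.] 279 mid [0.4385 0.0603 0.1094] ptp [0.045 0.045 0.038] zmax 0.128
scene [342. 226.] 487 mid [0.3543 0.0688 0.0974] ptp [0.064 0.065 0.015] zmax 0.105
(array([-0.02,  0.01,  2.31]), 'roll', np.float64(-0.02), 'tcp', array([0.4391, 0.0575, 0.2375]))
```

```bash
python3 -m handwheel '{"deltas":[[0.6,-0.02,0.01,0.7,0],[0.6,0,0,0.7,0],[0.6,0,0,0.6,0],[0.6,0,0,0.25,0],[0.6,0,0,0.06,0],[0.6,0,0,0,0],[-1,0,0,0,0],[-1,0,0,0,0],[-1,0,0,0,0],[-1,0,0,0,0],[-1,0,0,-0.2,0],[-1,0,0,-0.5,0],[-1,0,0,-0.2,0],[-1,0,0,0,0]]}' 60
python3 -m handwheel '{"deltas":[[-1,-0.3,-0.6,0,0],[-1,-0.3,-0.7,0,0],[-1,-0.3,-0.7,0,0],[-1,-0.1,-0.7,0,0],[-1,0,-0.7,0,0],[-1,0.1,-0.7,0,0],[-1,0.2,-0.7,0,0],[-1,0.4,-0.5,0,0],[-1,0.4,-0.5,0,0],[-1,0,0,0,0],[-1,0,0,0,0]]}' 60
python3 -c "
from h import *
print(to(.398,-.223,.17))"
```

```text
clock: 54.9
tcp_pos: [0.44, 0.0586, 0.182]
orientation: [0.001, 0.001, 1.0, -0.0]
wrist_force: [-0.2, 0.8, -4.0]
finger_gap: 0.0505
grip_force: 62.7
clock: 56.28
tcp_pos: [0.4351, -0.1731, 0.181]
orientation: [-0.0, 0.001, 1.0, 0.0]
wrist_force: [0.4, -0.1, -3.5]
finger_gap: 0.0507
grip_force: 63.1
(array([ 0.92, -1.25,  0.28]), 'roll', np.float64(-0.01), 'tcp', array([ 0.4351, -0.1731,  0.181 ]))
```

```bash
python3 -m handwheel '{"deltas":[[-1,0.46,-0.6,0,0],[-1,0.46,-0.65,0,0],[-1,0,0,0,0],[-1,0,0,0.2,0],[-1,0,0,0.15,0],[-1,0,0,0,0]]}' 60
python3 -c "
from h import *
print(to(.398,-.223,.158))"
```

```text
clock: 57.02
tcp_pos: [0.3981, -0.2224, 0.1666]
orientation: [-0.001, 0.0, 1.0, 0.001]
wrist_force: [-0.1, -0.1, -3.8]
finger_gap: 0.0511
grip_force: 63.4
(array([ 0.  , -0.02,  0.21]), 'roll', np.float64(-0.0), 'tcp', array([ 0.3981, -0.2224,  0.1666]))
```

```bash
python3 -m handwheel '{"deltas":[[-1,0,0,0.1,0],[-1,0,0,0.07,0],[-1,0,0,0.04,0],[-1,0,0,0.02,0],[-1,0,0,0,0]]}' 60
python3 -m handwheel '{"deltas":[[0.6,0,0,0,0],[0.6,0,0,0,0],[0.6,0,0,0,0],[0.6,0,0,-0.5,0],[0.6,0,0,-0.9,0],[0.6,0,0,-0.6,0],[0.6,-0.3,0.9,0,0],[0.6,-0.3,0.9,0,0],[0.6,-0.3,0.9,0,0],[0.6,-0.3,0.9,0,0],[0.6,-0.3,0.9,0,0],[0.6,-0.3,0.9,0,0],[0.6,-0.3,0.9,0,0],[0.6,0,0,0,0],[0.6,0,0,0,0]]}' 60
python3 -c "
from h import *
look()
d=optics.read_camera('top');cv2.imwrite('pics/fin.png',cv2.resize(d['frame'][130:330,120:460,::-1],None,fx=2,fy=2))
e=optics.read_camera('scene');cv2.imwrite('pics/fin2.png',cv2.resize(e['frame'][80:330,130:470,::-1],None,fx=2,fy=2))"
```

```text
clock: 57.65
tcp_pos: [0.3985, -0.2235, 0.1591]
orientation: [0.001, 0.001, 1.0, -0.0]
wrist_force: [-0.8, 0.6, 4.8]
finger_gap: 0.0508
grip_force: 64.3
clock: 59.52
tcp_pos: [0.4825, 0.0283, 0.2381]
orientation: [-0.0, 0.001, 1.0, -0.0]
wrist_force: [0.6, -1.0, -0.8]
finger_gap: 0.0685
grip_force: 0.0
top [413. 183.] 301 mid [ 0.5986 -0.311   0.1152] ptp [0.046 0.046 0.049] zmax 0.14
top [388. 207.] 291 mid [ 0.5367 -0.243   0.1144] ptp [0.046 0.047 0.048] zmax 0.138
top [408. 236.] 314 mid [ 0.4592 -0.2928  0.1145] ptp [0.047 0.047 0.049] zmax 0.139
top [383. 260.] 297 mid [ 0.4006 -0.2252  0.115 ] ptp [0.044 0.048 0.049] zmax 0.14
scene [330. 107.] 176 mid [ 0.5887 -0.3079  0.115 ] ptp [0.032 0.047 0.048] zmax 0.139
scene [368. 125.] 270 mid [ 0.4563 -0.2909  0.1146] ptp [0.047 0.051 0.049] zmax 0.139
scene [335. 126.] 267 mid [ 0.5343 -0.2394  0.1144] ptp [0.047 0.05  0.048] zmax 0.138
scene [377. 147.] 297 mid [ 0.397  -0.222   0.1141] ptp [0.048 0.048 0.048] zmax 0.138
scene [342. 226.] 482 mid [0.3547 0.0681 0.0972] ptp [0.065 0.064 0.014] zmax 0.104
```

View pics/fin.png

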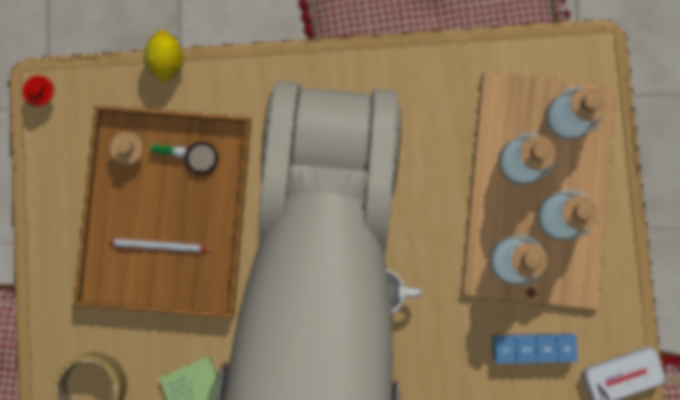

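View pics/fin2.png

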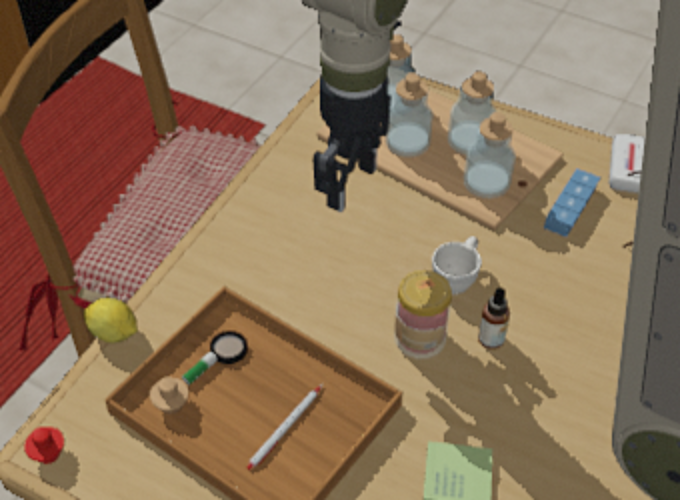

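Four closed jars stand upright on the board (top crop 573,115; 525,158; 567,215; 517,260). Their knob tops all agree at 136 mm, and the bystanders and box items are in place.

```bash
python3 -c "
from workcell import hand_in; print(hand_in())"
```

```text
the job is handed in; nothing more can be done
None
```

All four jars are closed, with the caps measured flat on the rims, and stand upright on the serving board; the battery, loupe and pen are still in the box, the cup, jam jar and lemon look undisturbed, and the job was handed in at about 60 s.

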